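# Draw the last two capsules from an interlocked dispenser

### The arm

A 6-joint arm with a two-finger parallel gripper is mounted at the origin on the work surface. World frame = base frame: x ahead of the robot, y to its left, z up, the work surface at z = 0. Lengths are in m, angles in rad, forces in N, time in s.
With the tool pointing down it reaches from about 0.35 to 0.775 m from the base axis. Payload 5.5 kg.
Tool frame: the origin (TCP) lies at the very end of the fingers, on their centre line; the grasp point (between the pads) lies 19 mm behind it; z points along the fingers, y is the line along which they close (so a half turn about z gives the same grasp; the last joint's range is limited). The gripper opens to 85 mm and grips with 20 to 120 N. Pads are 22 mm wide; open, the fingers measure 114 mm over their backs; the gripper's body (76 mm by 85 mm) begins 54 mm behind the grasp point. The pads swing forward as they close: fully open they stand 13 mm farther back than shut.
Start: joints at [1.067, 0.313, 0.046, 1.304, 0, 1.431], TCP at [0.205, 0.537, 0.231] pointing down, gripper open.
Joint ranges: [-2.76, 2.76], [-0.86, 1.69], [-1.03, 1.26], [-2.2, 2.34], [-1.47, 1.5], [-3.14, 3.14]. Speed limits (rad/s): [2.57, 2.57, 3.14, 3.14, 3.14, 3.14].

### API

Orientations are given as a unit quaternion [w, x, y, z].
In Python, from workcell import env, imaging, ticket gives the robot as it stands. The module is installed in compiled form; this text tells all that it offers.
- The arm moves only by the tool apply_moves, never from a script. Its argument "rows" is a list of rows, each an object with "xyz": the shift along the tool's x, y, z in mm, a list of three; "turn": the turn, a rotation vector about the tool's x, y, z in rad, a list of three; "grip": the opening, from 0 (shut) to 1 (fully open). A call has 1 to 12 rows; each row is the pose to reach, as a shift and turn from the pose commanded when the call began, along the tool's axes at that moment; what a row does not reach only later rows make up. A row lasts 1/12 s, in which the tool goes at most 41.7 mm and 7.16 degrees, less where a joint would pass 70% of its speed; a pose out of reach is approached as far as the arm can. A call with a gripper value outside its range is refused whole. The fingers move at their own pace and stop on an object; "force" is the grip in N (left out, the last holds). Time passes only in rows, so rows that repeat a pose let the fingers close. It gives the time, the measured TCP pose, the force, the opening and the grip force at its end, in the units of the state.
- env.get_state(): the state, without advancing time (a new reading comes with each control period).
- imaging.read_camera(name): name is "side" or "top"; returns a dict with "color" (384x512x3 uint8, blue, green, red), "z_map" (384x512 float32, m along the optical axis (not along the pixel's ray), 0 where there is no reading), "camera_matrix" (3x3 intrinsics, pixels), "k1" (the pictures are not rectified: a ray, as slopes to the right and down, at radius r is drawn at 1 + k1 r^2 times it, then the intrinsics apply), "view" (4x4, takes a point from world to camera coordinates). Camera axes: x right, y down, z forward; pixel columns grow to the right and rows downward; lengths in m; the calibration is good to about 2 mm. A picture is of the moment at which its call begins.
- ticket.hand_in(): hands the job in; it is judged then, once.
The state is a dict: "clock": time; "joint_pos": joint angles; "qvel": joint speeds; "tau": joint torques, N m; "tcp_pos": TCP position; "orientation": TCP orientation; "wrist_force": force on the tool from outside, world axes, zero at the start; "ft_torque": the same for the moment, N m; "finger_gap": finger opening in m; "grip_force": force on a finger pad.
Only numpy, scipy, OpenCV 4.12 (cv2) and the standard library are available. Lean on these libraries where they do the work, as an engineer would, in place of code of your own. Each camera call takes 0.05 s, during which the arm holds its last target. There are 200 camera calls.

### The job

Two coffee capsules are left in this dispenser's four closed columns, and nobody knows in which ones, and somebody has left a lever part-way down. Get both capsules out into the delivery tray by pulling the levers all the way, and leave every lever fully back home: a lever is locked while any other is off home, or when its own column had already run out, so feel for it as you pull and never force a locked one. Leave everything else on the counter where it stands.

Things in the scene. Friction and masses are not known exactly. Their poses are not given: they have to be found in the camera images.
- dispenser: capsule dispenser, fixed: grey steel housing 276 mm wide, 206 deep, 150 high; four opaque aluminium columns, each with a hand lever before it, stand at y = +96, +32, -32 and -96 mm (which letter stands where changes). Two columns hold one capsule each, unseen. Origin: at counter level, middle of the front panel's outer face; x into the machine, away from the user, y to the user's left, z up.
- tray: steel delivery tray at the foot of the dispenser's front, open at the top, 276 mm wide, reaching 95 mm out from the front panel, rim 36 mm high, floor 4 mm thick; empty at the start. Frame as the dispenser's. A capsule (aluminium, 37 mm wide, 29 mm high, 20 g) slides down a chute and out of the slot behind the tray when the lever of its column nears the end of its throw.
- col_a: column a with its lever: square tube 52 mm deep, 60 wide, with a black cap, 74 to 126 mm behind the front panel, top at 259 mm. Origin at counter level under the front panel, straight before the column; axes as the dispenser's. If the column is an empty one (blanked off inside), its lever goes from home to about 0.48 rad and stops hard; if it holds a capsule, the lever goes the whole way.
- lever_a (a joint): lever a: hinged on a level axis 18 mm before the front panel, 75 mm above the counter. 0 rad: home, upright; grows as the knob is pulled to the user (-x of the dispenser) and down, to a stop at 0.84. Stays where it is left; when free takes 1 to 2 N at the knob. Interlock: while another lever is off home by 0.3 rad or more, this one stops hard at 0.07 rad (11 mm at the knob).
- gate_a: steel gate slide of column a, inside the housing: carries the capsule; its rod, with a 10 mm ball end, comes out of the front panel and sits in the slotted foot of lever a, 50 mm above the hinge, with 1 mm of play each way. Moves 55 mm to the user as the lever is pulled. A pull of 10 N at the knob of a locked lever loads it with 50 to 62 N in all. Origin: on the column's axis, 125 mm up.
- lever_a_knob (a point): centre of the black ball knob of lever a: 26 mm in diameter, 155 mm from the hinge axis (230 mm above the counter when home), on a stem 12 mm wide and 8 mm thick. Neighbouring knobs are 64 mm apart, 38 mm clear when level. The frame turns with the lever: z along the stem.
- col_b: column b with its lever: square tube 52 mm deep, 60 wide, with a black cap, 74 to 126 mm behind the front panel, top at 259 mm. Origin at counter level under the front panel, straight before the column; axes as the dispenser's. If the column is an empty one (blanked off inside), its lever goes from home to about 0.48 rad and stops hard; if it holds a capsule, the lever goes the whole way.
- lever_b (a joint): lever b: hinged on a level axis 18 mm before the front panel, 75 mm above the counter. 0 rad: home, upright; grows as the knob is pulled to the user (-x of the dispenser) and down, to a stop at 0.84. Stays where it is left; when free takes 1 to 2 N at the knob. Interlock: while another lever is off home by 0.3 rad or more, this one stops hard at 0.07 rad (11 mm at the knob).
- gate_b: steel gate slide of column b, inside the housing: carries the capsule; its rod, with a 10 mm ball end, comes out of the front panel and sits in the slotted foot of lever b, 50 mm above the hinge, with 1 mm of play each way. Moves 55 mm to the user as the lever is pulled. A pull of 10 N at the knob of a locked lever loads it with 50 to 62 N in all. Origin: on the column's axis, 125 mm up.
- lever_b_knob (a point): centre of the black ball knob of lever b: 26 mm in diameter, 155 mm from the hinge axis (230 mm above the counter when home), on a stem 12 mm wide and 8 mm thick. Neighbouring knobs are 64 mm apart, 38 mm clear when level. The frame turns with the lever: z along the stem.
- col_c: column c with its lever: square tube 52 mm deep, 60 wide, with a black cap, 74 to 126 mm behind the front panel, top at 259 mm. Origin at counter level under the front panel, straight before the column; axes as the dispenser's. If the column is an empty one (blanked off inside), its lever goes from home to about 0.48 rad and stops hard; if it holds a capsule, the lever goes the whole way.
- lever_c (a joint): lever c: hinged on a level axis 18 mm before the front panel, 75 mm above the counter. 0 rad: home, upright; grows as the knob is pulled to the user (-x of the dispenser) and down, to a stop at 0.84. Stays where it is left; when free takes 1 to 2 N at the knob. Interlock: while another lever is off home by 0.3 rad or more, this one stops hard at 0.07 rad (11 mm at the knob).
- gate_c: steel gate slide of column c, inside the housing: carries the capsule; its rod, with a 10 mm ball end, comes out of the front panel and sits in the slotted foot of lever c, 50 mm above the hinge, with 1 mm of play each way. Moves 55 mm to the user as the lever is pulled. A pull of 10 N at the knob of a locked lever loads it with 50 to 62 N in all. Origin: on the column's axis, 125 mm up.
- lever_c_knob (a point): centre of the black ball knob of lever c: 26 mm in diameter, 155 mm from the hinge axis (230 mm above the counter when home), on a stem 12 mm wide and 8 mm thick. Neighbouring knobs are 64 mm apart, 38 mm clear when level. The frame turns with the lever: z along the stem.
- col_d: column d with its lever: square tube 52 mm deep, 60 wide, with a black cap, 74 to 126 mm behind the front panel, top at 259 mm. Origin at counter level under the front panel, straight before the column; axes as the dispenser's. If the column is an empty one (blanked off inside), its lever goes from home to about 0.48 rad and stops hard; if it holds a capsule, the lever goes the whole way.
- lever_d (a joint): lever d: hinged on a level axis 18 mm before the front panel, 75 mm above the counter. 0 rad: home, upright; grows as the knob is pulled to the user (-x of the dispenser) and down, to a stop at 0.84. Stays where it is left; when free takes 1 to 2 N at the knob. Interlock: while another lever is off home by 0.3 rad or more, this one stops hard at 0.07 rad (11 mm at the knob).
- gate_d: steel gate slide of column d, inside the housing: carries the capsule; its rod, with a 10 mm ball end, comes out of the front panel and sits in the slotted foot of lever d, 50 mm above the hinge, with 1 mm of play each way. Moves 55 mm to the user as the lever is pulled. A pull of 10 N at the knob of a locked lever loads it with 50 to 62 N in all. Origin: on the column's axis, 125 mm up.
- lever_d_knob (a point): centre of the black ball knob of lever d: 26 mm in diameter, 155 mm from the hinge axis (230 mm above the counter when home), on a stem 12 mm wide and 8 mm thick. Neighbouring knobs are 64 mm apart, 38 mm clear when level. The frame turns with the lever: z along the stem.
- espresso_cup: small white espresso cup with a handle, 62 mm wide and 58 mm high, standing in front of the dispenser's tray; loose, to be left where it is. Origin: centre of its underside.
- mug: green and clay-coloured mug, 85 mm wide, 95 mm high; loose, to be left where it is. Origin: centre of its underside.
- sugar_jar: round white sugar jar, 72 mm wide, 105 mm high, beside the dispenser; loose, to be left where it is. Origin: centre of its underside.
- pitcher: steel milk pitcher with a handle, 84 mm wide, 95 mm high, beside the dispenser; loose, to be left where it is. Origin: centre of its underside.
- spoon: steel spoon 150 mm long, lying on the counter; loose, to be left where it is. Origin: centre of its underside.
- tea_tin: square green tea tin, 75 mm wide, 99 mm high with its lid knob; loose, to be left where it is. Origin: centre of its underside.

How it is judged:
By the outcome, as a careful person would: the job done as asked, in the order asked, and still so for the second after the job is handed in, with the robot touching nothing.
It also fails if it takes over 72 s, if anything falls off the work surface, if the arm or the gripper's body presses on something with over 40 N, if the wrist force passes 120 N, or if a joint passes its speed limit or range.

## Working session

There is one attempt and no reset: what is moved stays moved. The work goes in short steps, Python scripts to look and compute and a tool call to move; the robot and the scene stay as the last step left them, time stands still between calls to the robot, and variables do not carry over. Pictures are saved under pics/ and viewed, at most 10 in all, crops included, and the job is handed in when it is done.

Besides the shell and the picture viewer there is one more tool, called after ">>>" as name([rows], argument=value, ...), one row to a line, values as JSON. apply_moves: Moves the arm, as the interface text tells. Its arguments: {"type":"object","properties":{"rows":{"type":"array"},"force":{"type":"number"}},"required":["rows"]}

```bash
mkdir -p pics; cat > h.py <<'E'
import numpy as np, cv2
from workcell import env, imaging, ticket
def pts(c):
    K=c['camera_matrix']; z=c['z_map']; h,w=z.shape
    u,v=np.meshgrid(np.arange(w),np.arange(h))
    d=np.array([c['k1'],0,0,0,0],float)
    n=cv2.undistortPoints(np.stack([u,v],-1).reshape(-1,1,2).astype(np.float64),K,d).reshape(h,w,2)
    P=np.dstack([n*z[...,None],z])
    V=c['view']; R,t=V[:3,:3],V[:3,3]
    W=(P-t)@R
    W[z==0]=np.nan
    return W
E
python3 - <<'E'
from h import *
s=env.get_state(); print({k:np.round(v,3) for k,v in s.items()})
for n in('side','top'):
    c=imaging.read_camera(n); cv2.imwrite(f'pics/{n}0.png',cv2.resize(c['color'],(768,576))); np.savez(f'{n}0.npz',**c)
    print(n,np.round(c['view'],3),c['camera_matrix'],c['k1'])
E
```

```text
{'clock': np.float64(0.0), 'joint_pos': array([ 1.067,  0.314,  0.045,  1.304, -0.   ,  1.431]), 'qvel': array([-0.001, -0.002,  0.003, -0.001, -0.   , -0.   ]), 'tau': array([-1.0000e-03, -4.8063e+01,  2.9853e+01,  2.0000e-02, -0.0000e+00,
        0.0000e+00]), 'tcp_pos': array([0.204, 0.537, 0.23 ]), 'orientation': array([-0.   ,  0.181,  0.984, -0.001]), 'wrist_force': array([-0.219, -0.502, -0.993]), 'ft_torque': array([-0.017,  0.009, -0.013]), 'grip_force': np.float64(0.0), 'finger_gap': np.float64(0.085)}
side [[-0.909  0.417  0.01   0.537]
 [ 0.268  0.603 -0.751 -0.035]
 [-0.319 -0.68  -0.66   1.833]
 [ 0.     0.     0.     1.   ]] [[477.15018128   0.         259.52743731]
 [  0.         477.15018128 184.76675875]
 [  0.           0.           1.        ]] -0.14532490495537975
top [[-0.003 -1.    -0.002 -0.005]
 [-0.99   0.004 -0.138  0.592]
 [ 0.138  0.002 -0.99   1.674]
 [ 0.     0.     0.     1.   ]] [[499.80727702   0.         249.66724057]
 [  0.         499.80727702 199.39789707]
 [  0.           0.           1.        ]] 0.031378419279338154
```

View pics/side0.png

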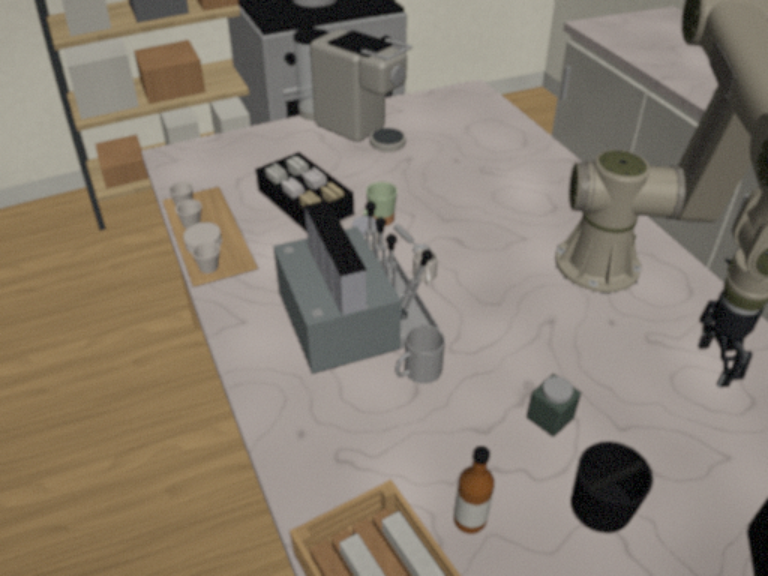

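View pics/top0.png

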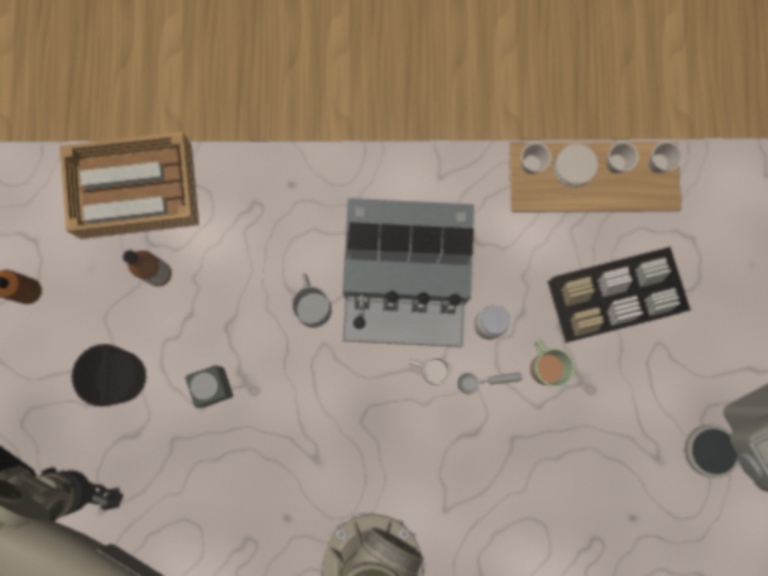

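The side view shows the dispenser with its leftmost lever (+y end) pulled, knob at (427,257). In the top view the knobs are at (359,322), which is the pulled one, and (391,297), (423,298) and (455,300). The cup is at (434,370), just in front of the tray.

```bash
python3 - <<'E'
from h import *
for n in('top','side'):
    c=dict(np.load(f'{n}0.npz')); W=pts(c)
    x,y,z=W[...,0],W[...,1],W[...,2]
    roi=(x>0.3)&(x<1.0)&(abs(y)<0.35)
    m=roi&(z>0.14)&(z<0.16)
    cap=roi&(z>0.25)&(z<0.27)
    for nm,mm in(('top150',m),('cap',cap)):
        if mm.sum()<20: continue
        k=cv2.connectedComponentsWithStats(mm.astype(np.uint8))
        i=1+np.argmax(k[2][1:,4]); q=W[k[1]==i][:,:3]
        print(n,nm,len(q),cv2.minAreaRect((q[:,:2]*1000).astype(np.float32)),np.median(q[:,2]))
    # knobs: dark, in front of panel
    g=c['color'].max(2)
    kk=roi&(g<60)&(z>0.15)&(z<0.245)
    k=cv2.connectedComponentsWithStats(kk.astype(np.uint8))
    for i in range(1,k[0]):
        if k[2][i,4]>=8:
            q=W[k[1]==i]; print(n,'dark',k[2][i,4],np.round(k[3][i],1),np.round(np.median(q,0),3))
    # low objects
    lo=(x>0.3)&(x<0.9)&(abs(y)<0.45)&(z>0.03)&(z<0.13)
    k=cv2.connectedComponentsWithStats(lo.astype(np.uint8))
    for i in range(1,k[0]):
        if k[2][i,4]>=40:
            q=W[k[1]==i]; print(n,'obj',k[2][i,4],np.round(k[3][i]),np.round(np.nanpercentile(q,[3,50,97],axis=0),3).tolist())
E
```

```text
top top150 1927 ((654.3634033203125, -78.03199768066406), (276.45330810546875, 135.76495361328125), 86.68042755126953) 0.15039334046961675
top cap 332 ((692.2844848632812, 16.0799503326416), (60.70556640625, 56.44730758666992), 85.7527084350586) 0.25490847332435707
top dark 40 [260.9 197.4] [ 0.571 -0.042  0.24 ]
top dark 36 [281.9 198.4] [ 0.568 -0.106  0.24 ]
top dark 36 [302.8 199.4] [ 0.565 -0.169  0.239]
top dark 26 [239.5 214.8] [0.518 0.023 0.23 ]
top obj 382 [124. 133.] [[0.773, 0.41, 0.032], [0.819, 0.422, 0.07], [0.892, 0.449, 0.092]]
top obj 40 [355. 113.] [[0.885, -0.402, 0.035], [0.891, -0.372, 0.064], [0.899, -0.353, 0.069]]
top obj 356 [375. 201.] [[0.502, -0.448, 0.033], [0.59, -0.435, 0.067], [0.643, -0.411, 0.084]]
top obj 238 [206. 201.] [[0.533, 0.095, 0.034], [0.587, 0.144, 0.078], [0.637, 0.175, 0.1]]
top obj 289 [253. 201.] [[0.558, -0.115, 0.035], [0.585, -0.012, 0.084], [0.595, 0.064, 0.127]]
top obj 88 [294. 203.] [[0.555, -0.185, 0.069], [0.578, -0.156, 0.086], [0.586, -0.13, 0.124]]
top obj 50 [308. 211.] [[0.489, -0.211, 0.031], [0.561, -0.207, 0.039], [0
[... 1221 characters left out ...]
, 0.108], [0.561, -0.243, 0.112]]
side obj 40 [248. 162.] [[0.512, -0.249, 0.055], [0.539, -0.233, 0.092], [0.565, -0.162, 0.129]]
side obj 63 [143. 165.] [[0.874, -0.448, 0.037], [0.893, -0.394, 0.055], [0.9, -0.352, 0.071]]
side obj 68 [278. 172.] [[0.421, -0.178, 0.033], [0.45, -0.164, 0.053], [0.46, -0.131, 0.064]]
side obj 98 [287. 177.] [[0.398, -0.157, 0.033], [0.427, -0.117, 0.049], [0.452, -0.084, 0.063]]
side obj 2653 [246. 224.] [[0.535, -0.15, 0.032], [0.652, 0.057, 0.076], [0.798, 0.176, 0.125]]
side obj 842 [369. 267.] [[0.36, 0.341, 0.034], [0.414, 0.38, 0.085], [0.439, 0.409, 0.104]]
side obj 770 [245. 336.] [[0.779, 0.415, 0.032], [0.824, 0.427, 0.068], [0.896, 0.447, 0.09]]
```

>>> apply_moves([
  {"xyz": [-20, -15, -30], "turn": [0, 0, 0], "grip": 0.5},
  {"xyz": [-478, -366, -60], "turn": [0, 0, -0.312], "grip": 0.5},
  {"xyz": [-478, -366, -60], "turn": [0, 0, -0.312], "grip": 0.5},
  {"xyz": [-478, -366, -60], "turn": [0, 0, -0.312], "grip": 0.5},
  {"xyz": [-478, -366, -60], "turn": [0, 0, -0.312], "grip": 0.5},
  {"xyz": [-478, -366, -60], "turn": [0, 0, -0.312], "grip": 0.5},
  {"xyz": [-478, -366, -60], "turn": [0, 0, -0.312], "grip": 0.5},
  {"xyz": [-478, -366, -60], "turn": [0, 0, -0.312], "grip": 0.5},
  {"xyz": [-478, -366, -60], "turn": [0, 0, -0.312], "grip": 0.5},
  {"xyz": [-478, -366, -60], "turn": [0, 0, -0.312], "grip": 0.5},
  {"xyz": [-478, -366, -60], "turn": [0, 0, -0.312], "grip": 0.5},
  {"xyz": [-478, -366, -60], "turn": [0, 0, -0.312], "grip": 0.5},
], force=20)

```text
clock: 1.1
tcp_pos: [0.4559, 0.1296, 0.2848]
orientation: [-0.0, 0.026, 1.0, 0.0]
wrist_force: [-0.3, 0.8, 0.4]
finger_gap: 0.0429
grip_force: 0.0
```

```bash
cat >> h.py <<'E'
from scipy.spatial.transform import Rotation as Ro
D=np.array([.587,-.075]); YAW=-.053
def knob(ly,th):
    l=np.array([-.018-.155*np.sin(th),ly]); c,s=np.cos(YAW),np.sin(YAW)
    return np.array([*(D+[c*l[0]-s*l[1],s*l[0]+c*l[1]]),.075+.155*np.cos(th)])
def rel(p,q=None):
    s=env.get_state(); q=s['orientation']; R=Ro.from_quat([q[1],q[2],q[3],q[0]])
    t=Ro.from_matrix(np.array([[-np.cos(YAW),-np.sin(YAW),0],[-np.sin(YAW),np.cos(YAW),0],[0,0,-1]]).T)
    # target axes: tool x=-disp x, y=disp y, z down
    T=np.array([[-np.cos(YAW),-np.sin(YAW),0],[-np.sin(YAW),np.cos(YAW),0],[0,0,-1.]])
    print('rel mm',np.round(R.inv().apply(np.array(p)-s['tcp_pos'])*1000,1),'turn',np.round((R.inv()*Ro.from_matrix(T)).as_rotvec(),3),s['wrist_force'].round(2),s['finger_gap'].round(4))
E
python3 - <<'E'
from h import *
k=knob(.096,.35); print(k); rel(k+[0,0,.07])
E
```

```text
[0.52103636 0.02463434 0.22060277]Traceback (most recent call last):
  File "<stdin>", line 2, in <module>
  File "h.py", line 23, in rel
    print('rel mm',np.round(R.inv().apply(np.array(p)-s['tcp_pos'])*1000,1),'turn',np.round((R.inv()*Ro.from_matrix(T)).as_rotvec(),3),s['wrist_force'].round(2),s['finger_gap'].round(4))
                                                                                                                                                                 ^^^^^^^^^^^^^^^^^^^^^
AttributeError: 'float' object has no attribute 'round'
```

>>> apply_moves([
  {"xyz": [-30, -40, 0], "turn": [0, 0, 0], "grip": 0.5},
  {"xyz": [-60, -80, 0], "turn": [0, 0, 0], "grip": 0.5},
  {"xyz": [-60, -80, 0], "turn": [0, 0, 0], "grip": 0.5},
  {"xyz": [-60, -80, 0], "turn": [0, 0, 0], "grip": 0.5},
])

```text
clock: 1.43
tcp_pos: [0.5131, 0.0451, 0.2837]
orientation: [-0.0, 0.029, 1.0, -0.0]
wrist_force: [-0.3, 0.0, -0.0]
finger_gap: 0.043
grip_force: 0.0
```

```bash
sed -i "s/s\['finger_gap'\].round(4)/round(float(s['finger_gap']),4)/; /    t=Ro/d" h.py
python3 - <<'E'
from h import *
k=knob(.096,.35); print(k); rel(k+[0,0,-.019])
c=imaging.read_camera('side'); cv2.imwrite('pics/s1.png',cv2.resize(c['color'][90:260,170:400],(800,591),interpolation=cv2.INTER_CUBIC))
E
```

```text
[0.52103636 0.02463434 0.22060277]
rel mm [ -9.1 -19.9  82.1] turn [-0.001 -0.001 -0.004] [-0.29  0.04 -0.03] 0.043
```

View pics/s1.png

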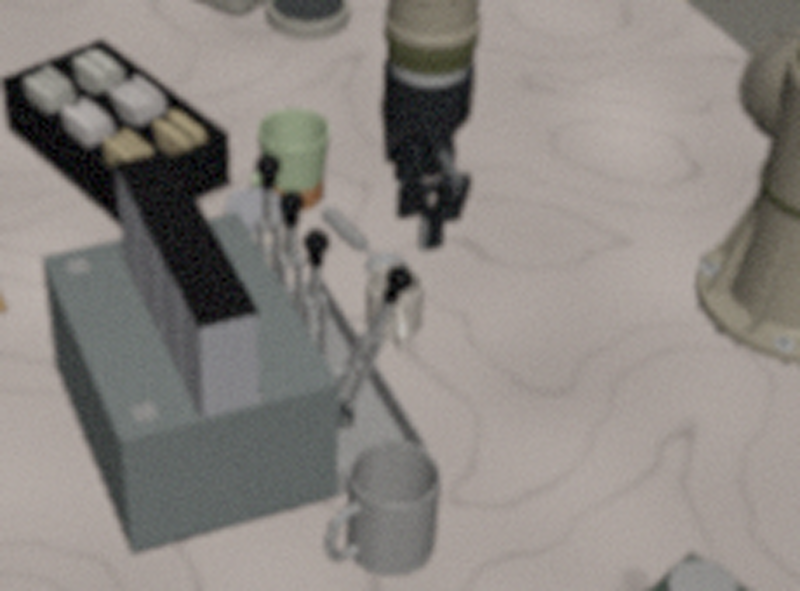

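The gripper hangs above the counter with its finger tip at (432,240). The pulled knob is at (398,282), and the three home knobs are at (316,245), (290,208) and (267,168). Next I lower over the pulled knob.

>>> apply_moves([
  {"xyz": [-9, -20, 0], "turn": [0, 0, 0], "grip": 0.5},
  {"xyz": [-9, -20, 0], "turn": [0, 0, 0], "grip": 0.5},
  {"xyz": [-9, -20, 30], "turn": [0, 0, 0], "grip": 0.5},
  {"xyz": [-9, -20, 55], "turn": [0, 0, 0], "grip": 0.5},
  {"xyz": [-9, -20, 82], "turn": [0, 0, 0], "grip": 0.5},
  {"xyz": [-9, -20, 82], "turn": [0, 0, 0], "grip": 0.5},
  {"xyz": [-9, -20, 82], "turn": [0, 0, 0], "grip": 0.25},
  {"xyz": [-9, -20, 82], "turn": [0, 0, 0], "grip": 0.25},
  {"xyz": [-9, -20, 82], "turn": [0, 0, 0], "grip": 0.25},
  {"xyz": [-9, -20, 82], "turn": [0, 0, 0], "grip": 0.25},
], force=20)

```text
clock: 2.32
tcp_pos: [0.5194, 0.0252, 0.2034]
orientation: [-0.0, 0.027, 1.0, -0.004]
wrist_force: [1.3, -13.4, -9.9]
finger_gap: 0.0242
grip_force: 20.5
```

```bash
python3 - <<'E'
from h import *
rel(knob(.096,.35)+[0,0,-.019])
c=imaging.read_camera('side'); cv2.imwrite('pics/s2.png',cv2.resize(c['color'][110:240,190:370],(800,578),interpolation=cv2.INTER_CUBIC))
E
```

```text
rel mm [-1.7 -0.5  1.8] turn [-0.007  0.    -0.001] [  1.33 -13.37  -9.94] 0.0242
```

View pics/s2.png

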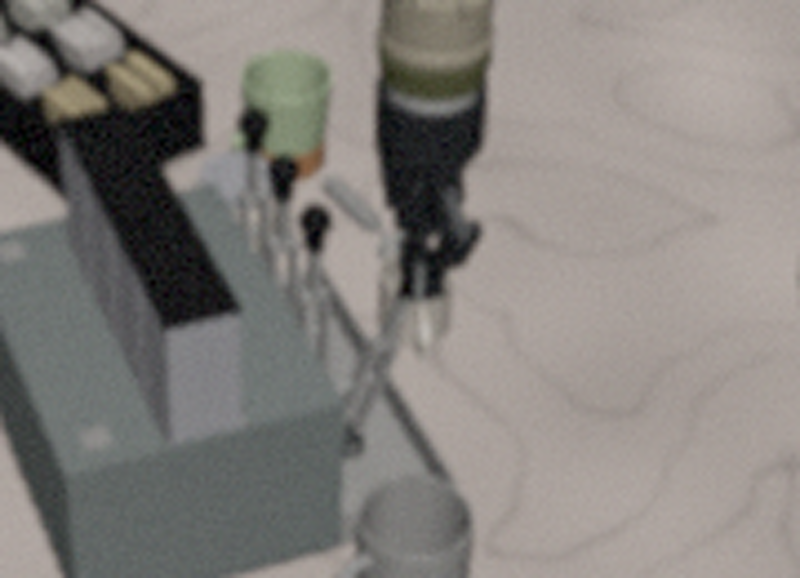

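The fingers hold the knob, around (425,265) in the crop. The side load is -13 N, so I'll centre the tool before pulling.

>>> apply_moves([
  {"xyz": [0, -1, 1], "turn": [0, 0, 0], "grip": 0.25},
  {"xyz": [0, -2, 2], "turn": [0, 0, 0], "grip": 0.25},
  {"xyz": [0, -2, 2], "turn": [0, 0, 0], "grip": 0.25},
  {"xyz": [0, -2, 2], "turn": [0, 0, 0], "grip": 0.25},
])

```text
clock: 2.7
tcp_pos: [0.5195, 0.025, 0.2032]
orientation: [0.001, 0.026, 1.0, -0.002]
wrist_force: [-2.3, -7.4, -0.8]
finger_gap: 0.0243
grip_force: 20.8
```

>>> apply_moves([
  {"xyz": [2, -2, 1], "turn": [0, 0, 0], "grip": 0.25},
  {"xyz": [5, -2, 2], "turn": [0, 0, 0], "grip": 0.25},
  {"xyz": [8.6, -2, 3.5], "turn": [0, 0, 0], "grip": 0.25},
  {"xyz": [12.8, -2, 5.5], "turn": [0, 0, 0], "grip": 0.25},
  {"xyz": [12.8, -2, 5.5], "turn": [0, 0, 0], "grip": 0.25},
])

```text
clock: 3.12
tcp_pos: [0.506, 0.0255, 0.1974]
orientation: [0.001, 0.025, 1.0, 0.0]
wrist_force: [-2.5, 0.5, 6.1]
finger_gap: 0.0244
grip_force: 21.2
```

>>> apply_moves([
  {"xyz": [2, 0, 0], "turn": [0, 0, 0], "grip": 0.25},
  {"xyz": [4.2, 0, 1], "turn": [0, 0, 0], "grip": 0.25},
  {"xyz": [6, 0, 2], "turn": [0, 0, 0], "grip": 0.25},
  {"xyz": [6, 0, 2], "turn": [0, 0, 0], "grip": 0.25},
])

```text
clock: 3.45
tcp_pos: [0.4999, 0.0258, 0.1941]
orientation: [0.0, 0.026, 1.0, 0.0]
wrist_force: [-1.8, 2.5, 6.9]
finger_gap: 0.0244
grip_force: 21.3
```

>>> apply_moves([
  {"xyz": [2, 0, 0], "turn": [0, 0, 0], "grip": 0.25},
  {"xyz": [4, -0.5, 1], "turn": [0, 0, 0], "grip": 0.25},
  {"xyz": [6, -0.5, 2], "turn": [0, 0, 0], "grip": 0.25},
  {"xyz": [6, -0.5, 2], "turn": [0, 0, 0], "grip": 0.25},
])

```text
clock: 3.78
tcp_pos: [0.4937, 0.0261, 0.191]
orientation: [-0.0, 0.025, 1.0, 0.001]
wrist_force: [1.3, 4.8, 0.8]
finger_gap: 0.0243
grip_force: 21.0
```

>>> apply_moves([
  {"xyz": [2.5, 0.5, 1.5], "turn": [0, 0, 0], "grip": 0.25},
  {"xyz": [5, 1, 3], "turn": [0, 0, 0], "grip": 0.25},
  {"xyz": [7.2, 1, 4.6], "turn": [0, 0, 0], "grip": 0.25},
  {"xyz": [7.2, 1, 4.6], "turn": [0, 0, 0], "grip": 0.25},
])

```text
clock: 4.12
tcp_pos: [0.4861, 0.0265, 0.1862]
orientation: [-0.001, 0.026, 1.0, 0.0]
wrist_force: [-0.7, 2.6, 1.6]
finger_gap: 0.0241
grip_force: 21.1
```

>>> apply_moves([
  {"xyz": [3.5, 0.5, 2.5], "turn": [0, 0, 0], "grip": 0.25},
  {"xyz": [6.9, 0.5, 5], "turn": [0, 0, 0], "grip": 0.25},
  {"xyz": [10.5, 0.5, 8], "turn": [0, 0, 0], "grip": 0.25},
  {"xyz": [14.1, 0.5, 11], "turn": [0, 0, 0], "grip": 0.25},
  {"xyz": [17.5, 0.5, 14], "turn": [0, 0, 0], "grip": 0.25},
  {"xyz": [20, 0.5, 16.5], "turn": [0, 0, 0], "grip": 0.25},
  {"xyz": [20, 0.5, 16.5], "turn": [0, 0, 0], "grip": 0.25},
])

```text
clock: 4.7
tcp_pos: [0.4658, 0.0277, 0.1693]
orientation: [-0.001, 0.026, 1.0, -0.0]
wrist_force: [-2.6, -0.1, 1.2]
finger_gap: 0.0246
grip_force: 21.4
```

>>> apply_moves([
  {"xyz": [2, 0, 2], "turn": [0, 0, 0], "grip": 0.25},
  {"xyz": [4, 0, 4], "turn": [0, 0, 0], "grip": 0.25},
  {"xyz": [6, 0, 6], "turn": [0, 0, 0], "grip": 0.25},
  {"xyz": [7, 0, 7], "turn": [0, 0, 0], "grip": 0.25},
  {"xyz": [7, 0, 7], "turn": [0, 0, 0], "grip": 0.25},
])

```text
clock: 5.12
tcp_pos: [0.4599, 0.0281, 0.163]
orientation: [-0.0, 0.026, 1.0, -0.0]
wrist_force: [-1.5, -1.1, 2.9]
finger_gap: 0.0246
grip_force: 21.6
```

```bash
python3 - <<'E'
from h import *
c=imaging.read_camera('side'); a=c['color'][110:240,190:370]
c=imaging.read_camera('top'); b=c['color'][170:260,200:340]
cv2.imwrite('pics/s3.png',np.hstack([cv2.resize(a,(400,289),interpolation=cv2.INTER_CUBIC),cv2.resize(b,(400,289),interpolation=cv2.INTER_CUBIC)]))
E
```

```text
(no output)
```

View pics/s3.png

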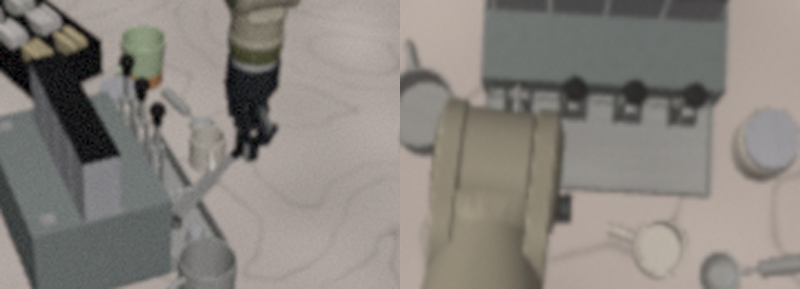

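The side crop shows lever 1 nearly fully down, knob in the gripper at (248,150). The arm hides the tray's left part. I'll pull on until I feel the stop.

>>> apply_moves([
  {"xyz": [1, 0, 1], "turn": [0, 0, 0], "grip": 0.25},
  {"xyz": [2, 0, 2], "turn": [0, 0, 0], "grip": 0.25},
  {"xyz": [2, 0, 2], "turn": [0, 0, 0], "grip": 0.25},
  {"xyz": [2, 0, 2], "turn": [0, 0, 0], "grip": 0.25},
])

```text
clock: 5.55
tcp_pos: [0.4583, 0.0282, 0.1612]
orientation: [0.0, 0.026, 1.0, -0.0]
wrist_force: [-0.8, -2.3, 3.2]
finger_gap: 0.0247
grip_force: 21.6
```

>>> apply_moves([
  {"xyz": [1, 0, 1], "turn": [0, 0, 0], "grip": 0.25},
  {"xyz": [2, 0, 2], "turn": [0, 0, 0], "grip": 0.25},
  {"xyz": [2, 0, 2], "turn": [0, 0, 0], "grip": 0.25},
  {"xyz": [2, 0, 2], "turn": [0, 0, 0], "grip": 0.25},
])

```text
clock: 5.88
tcp_pos: [0.4564, 0.0283, 0.1591]
orientation: [0.0, 0.026, 1.0, -0.0]
wrist_force: [1.4, -2.3, 1.8]
finger_gap: 0.0245
grip_force: 21.6
```

>>> apply_moves([
  {"xyz": [0.7, 0, 0.7], "turn": [0, 0, 0], "grip": 0.25},
  {"xyz": [1.4, 0, 1.4], "turn": [0, 0, 0], "grip": 0.25},
  {"xyz": [1.4, 0, 1.4], "turn": [0, 0, 0], "grip": 0.25},
  {"xyz": [1.4, 0, 1.4], "turn": [0, 0, 0], "grip": 0.25},
])

```text
clock: 6.22
tcp_pos: [0.4562, 0.0283, 0.1587]
orientation: [0.002, 0.026, 1.0, -0.0]
wrist_force: [1.3, -2.0, 6.2]
finger_gap: 0.0245
grip_force: 21.8
```

That is the end stop, so column 1 gave its capsule. Now I take the lever back home.

>>> apply_moves([
  {"xyz": [-9.8, 0.5, -10], "turn": [0, 0, 0], "grip": 0.25},
  {"xyz": [-21.6, 0.5, -19.9], "turn": [0, 0, 0], "grip": 0.25},
  {"xyz": [-34.4, 0.5, -28.7], "turn": [0, 0, 0], "grip": 0.25},
  {"xyz": [-48, 0.5, -36.1], "turn": [0, 0, 0], "grip": 0.25},
  {"xyz": [-62.3, 0.5, -42.1], "turn": [0, 0, 0], "grip": 0.25},
  {"xyz": [-77.1, 0.5, -46.7], "turn": [0, 0, 0], "grip": 0.25},
  {"xyz": [-92.3, 0.5, -49.8], "turn": [0, 0, 0], "grip": 0.25},
  {"xyz": [-103, 0.5, -51], "turn": [0, 0, 0], "grip": 0.25},
  {"xyz": [-110, 0.5, -51.5], "turn": [0, 0, 0], "grip": 0.25},
  {"xyz": [-110, 0.5, -51.5], "turn": [0, 0, 0], "grip": 0.25},
  {"xyz": [-110, 0.5, -51.5], "turn": [0, 0, 0], "grip": 0.25},
])

```text
clock: 7.13
tcp_pos: [0.5651, 0.0225, 0.2093]
orientation: [0.0, 0.026, 1.0, -0.001]
wrist_force: [0.2, -5.8, 3.0]
finger_gap: 0.0243
grip_force: 22.0
```

>>> apply_moves([
  {"xyz": [-2, -1, 0], "turn": [0, 0, 0], "grip": 0.25},
  {"xyz": [-4, -1, 0], "turn": [0, 0, 0], "grip": 0.25},
  {"xyz": [-6, -1, 0], "turn": [0, 0, 0], "grip": 0.25},
  {"xyz": [-8, -1, 0], "turn": [0, 0, 0], "grip": 0.25},
  {"xyz": [-8, -1, 0], "turn": [0, 0, 0], "grip": 0.25},
  {"xyz": [-8, -1, 0], "turn": [0, 0, 0], "grip": 0.25},
])

```text
clock: 7.63
tcp_pos: [0.5721, 0.0221, 0.2095]
orientation: [-0.0, 0.026, 1.0, 0.0]
wrist_force: [-1.0, -2.8, 5.0]
finger_gap: 0.0244
grip_force: 22.0
```

>>> apply_moves([
  {"xyz": [-1, 0, 0], "turn": [0, 0, 0], "grip": 0.25},
  {"xyz": [-2, 0, 0], "turn": [0, 0, 0], "grip": 0.25},
  {"xyz": [-2.5, 0, 0], "turn": [0, 0, 0], "grip": 0.25},
  {"xyz": [-2.5, 0, 0], "turn": [0, 0, 0], "grip": 0.25},
])

```text
clock: 7.97
tcp_pos: [0.5745, 0.022, 0.2094]
orientation: [-0.0, 0.026, 1.0, 0.0]
wrist_force: [-1.5, -2.5, 5.5]
finger_gap: 0.0243
grip_force: 22.0
```

>>> apply_moves([
  {"xyz": [-1, 0, -1], "turn": [0, 0, 0], "grip": 0.25},
  {"xyz": [-2, 0, -1], "turn": [0, 0, 0], "grip": 0.25},
  {"xyz": [-2.5, 0, -1], "turn": [0, 0, 0], "grip": 0.25},
  {"xyz": [-2.5, 0, -1], "turn": [0, 0, 0], "grip": 0.25},
])

```text
clock: 8.3
tcp_pos: [0.5768, 0.0218, 0.2095]
orientation: [-0.001, 0.026, 1.0, 0.0]
wrist_force: [-2.3, -2.5, -0.6]
finger_gap: 0.0244
grip_force: 21.8
```

>>> apply_moves([
  {"xyz": [-1, 0, 0], "turn": [0, 0, 0], "grip": 0.25},
  {"xyz": [-2, 0, 0], "turn": [0, 0, 0], "grip": 0.25},
  {"xyz": [-2.5, 0, 0], "turn": [0, 0, 0], "grip": 0.25},
  {"xyz": [-2.5, 0, 0], "turn": [0, 0, 0], "grip": 0.25},
])

```text
clock: 8.63
tcp_pos: [0.5768, 0.0218, 0.2094]
orientation: [-0.003, 0.026, 1.0, 0.0]
wrist_force: [-10.7, -1.6, 3.0]
finger_gap: 0.0245
grip_force: 21.9
```

Lever 1 is home. I release it and move one place along (-64 mm in tool y).

>>> apply_moves([
  {"xyz": [0, 0, 0], "turn": [0, 0, 0], "grip": 0.5},
  {"xyz": [0, 0, 0], "turn": [0, 0, 0], "grip": 0.5},
  {"xyz": [2.5, 0, 0], "turn": [0, 0, 0], "grip": 0.5},
  {"xyz": [2.5, 0, -30], "turn": [0, 0, 0], "grip": 0.5},
  {"xyz": [2.5, 0, -60], "turn": [0, 0, 0], "grip": 0.5},
  {"xyz": [2.5, 0, -60], "turn": [0, 0, 0], "grip": 0.5},
  {"xyz": [2.5, -32, -60], "turn": [0, 0, 0], "grip": 0.5},
  {"xyz": [2.5, -65, -60], "turn": [0, 0, 0], "grip": 0.5},
  {"xyz": [2.5, -65, -60], "turn": [0, 0, 0], "grip": 0.5},
  {"xyz": [2.5, -65, -60], "turn": [0, 0, 0], "grip": 0.5},
])

```text
clock: 9.47
tcp_pos: [0.5747, -0.0446, 0.2704]
orientation: [0.001, 0.027, 1.0, 0.0]
wrist_force: [-0.6, 0.9, 0.0]
finger_gap: 0.0428
grip_force: 0.0
```

```bash
python3 - <<'E'
from h import *
s=env.get_state(); print(s['tcp_pos'],s['wrist_force'])
rel([.5734,-.0421,.2095])
c=imaging.read_camera('side'); a=c['color'][110:240,190:370]
c=imaging.read_camera('top'); b=c['color'][170:260,200:340]
cv2.imwrite('pics/s4.png',np.hstack([cv2.resize(a,(400,289),interpolation=cv2.INTER_CUBIC),cv2.resize(b,(400,289),interpolation=cv2.INTER_CUBIC)]))
E
```

```text
[ 0.57467344 -0.04455106  0.27042948] [-0.63209558  0.86266321  0.02480073]
rel mm [ 1.5  2.4 60.9] turn [ 0.     0.001 -0.001] [-0.63  0.86  0.02] 0.0428
```

View pics/s4.png

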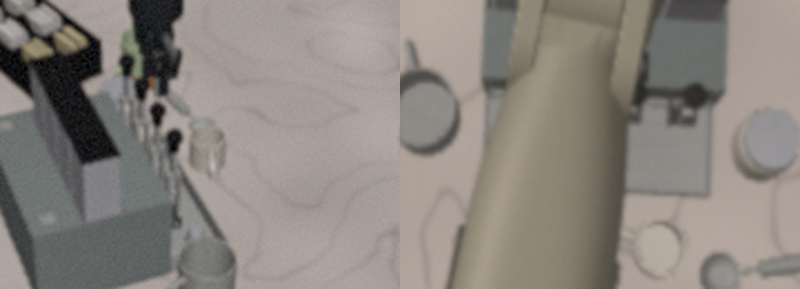

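Lever 1 (174,140 in the side crop) now stands in line with the other three. I lower on lever 2.

>>> apply_moves([
  {"xyz": [1.5, 2, 0], "turn": [0, 0, 0], "grip": 0.5},
  {"xyz": [1.5, 2, 30], "turn": [0, 0, 0], "grip": 0.5},
  {"xyz": [1.5, 2, 60], "turn": [0, 0, 0], "grip": 0.5},
  {"xyz": [1.5, 2, 61], "turn": [0, 0, 0], "grip": 0.5},
  {"xyz": [1.5, 2, 61], "turn": [0, 0, 0], "grip": 0.5},
  {"xyz": [1.5, 2, 61], "turn": [0, 0, 0], "grip": 0.25},
  {"xyz": [1.5, 2, 61], "turn": [0, 0, 0], "grip": 0.25},
  {"xyz": [1.5, 2, 61], "turn": [0, 0, 0], "grip": 0.25},
  {"xyz": [1.5, 2, 61], "turn": [0, 0, 0], "grip": 0.25},
])

```text
clock: 10.32
tcp_pos: [0.5736, -0.042, 0.2112]
orientation: [0.001, 0.026, 1.0, -0.001]
wrist_force: [-2.7, -4.1, 4.2]
finger_gap: 0.0239
grip_force: 20.1
```

>>> apply_moves([
  {"xyz": [2.5, -1, 0], "turn": [0, 0, 0], "grip": 0.25},
  {"xyz": [5, -1, 0], "turn": [0, 0, 0], "grip": 0.25},
  {"xyz": [8, -1, 0], "turn": [0, 0, 0], "grip": 0.25},
  {"xyz": [11, -1, 0], "turn": [0, 0, 0], "grip": 0.25},
  {"xyz": [13, -1, 0.5], "turn": [0, 0, 0], "grip": 0.25},
  {"xyz": [13, -1, 0.5], "turn": [0, 0, 0], "grip": 0.25},
])

```text
clock: 10.82
tcp_pos: [0.5605, -0.0414, 0.2106]
orientation: [0.002, 0.026, 1.0, -0.0]
wrist_force: [-0.4, -1.6, 7.7]
finger_gap: 0.0243
grip_force: 20.3
```

>>> apply_moves([
  {"xyz": [6, 0, -0.3], "turn": [0, 0, 0], "grip": 0.25},
  {"xyz": [12, 0, 0.7], "turn": [0, 0, 0], "grip": 0.25},
  {"xyz": [18, 0, 1.9], "turn": [0, 0, 0], "grip": 0.25},
  {"xyz": [25, 0, 3.7], "turn": [0, 0, 0], "grip": 0.25},
  {"xyz": [32, 0, 5.7], "turn": [0, 0, 0], "grip": 0.25},
  {"xyz": [38, 0, 7.5], "turn": [0, 0, 0], "grip": 0.25},
  {"xyz": [44, 0, 9.8], "turn": [0, 0, 0], "grip": 0.25},
  {"xyz": [47, 0, 10.8], "turn": [0, 0, 0], "grip": 0.25},
  {"xyz": [47, 0, 10.8], "turn": [0, 0, 0], "grip": 0.25},
])

```text
clock: 11.57
tcp_pos: [0.511, -0.0388, 0.1974]
orientation: [-0.001, 0.026, 1.0, 0.0]
wrist_force: [-2.7, 0.1, 2.9]
finger_gap: 0.0242
grip_force: 20.4
```

>>> apply_moves([
  {"xyz": [2, 0, 0.5], "turn": [0, 0, 0], "grip": 0.25},
  {"xyz": [4, 0, 1.5], "turn": [0, 0, 0], "grip": 0.25},
  {"xyz": [6, 0, 2.5], "turn": [0, 0, 0], "grip": 0.25},
  {"xyz": [6, 0, 2.5], "turn": [0, 0, 0], "grip": 0.25},
])

```text
clock: 11.9
tcp_pos: [0.5065, -0.0386, 0.1952]
orientation: [-0.0, 0.026, 1.0, 0.0]
wrist_force: [-0.6, 1.0, 2.8]
finger_gap: 0.0242
grip_force: 20.4
```

>>> apply_moves([
  {"xyz": [1.5, 0, 0.8], "turn": [0, 0, 0], "grip": 0.25},
  {"xyz": [2.7, 0, 1.4], "turn": [0, 0, 0], "grip": 0.25},
  {"xyz": [2.7, 0, 1.4], "turn": [0, 0, 0], "grip": 0.25},
])

```text
clock: 12.15
tcp_pos: [0.5039, -0.0385, 0.1939]
orientation: [-0.0, 0.026, 1.0, 0.0]
wrist_force: [0.3, 2.0, 3.0]
finger_gap: 0.0246
grip_force: 20.5
```

>>> apply_moves([
  {"xyz": [1.3, 0, 0.6], "turn": [0, 0, 0], "grip": 0.25},
  {"xyz": [2.6, 0, 1.2], "turn": [0, 0, 0], "grip": 0.25},
  {"xyz": [2.6, 0, 1.2], "turn": [0, 0, 0], "grip": 0.25},
])

```text
clock: 12.4
tcp_pos: [0.5013, -0.0383, 0.1926]
orientation: [-0.0, 0.026, 1.0, 0.0]
wrist_force: [0.3, 1.2, 1.6]
finger_gap: 0.0245
grip_force: 20.4
```

>>> apply_moves([
  {"xyz": [1.3, 0, 0.6], "turn": [0, 0, 0], "grip": 0.25},
  {"xyz": [2.6, 0, 1.2], "turn": [0, 0, 0], "grip": 0.25},
  {"xyz": [2.6, 0, 1.2], "turn": [0, 0, 0], "grip": 0.25},
])

```text
clock: 12.65
tcp_pos: [0.4988, -0.0382, 0.1914]
orientation: [-0.0, 0.026, 1.0, 0.0]
wrist_force: [1.0, 2.1, 1.4]
finger_gap: 0.0244
grip_force: 20.4
```

>>> apply_moves([
  {"xyz": [1.3, 0, 0.7], "turn": [0, 0, 0], "grip": 0.25},
  {"xyz": [2.6, 0, 1.4], "turn": [0, 0, 0], "grip": 0.25},
  {"xyz": [2.6, 0, 1.4], "turn": [0, 0, 0], "grip": 0.25},
])

```text
clock: 12.9
tcp_pos: [0.4973, -0.0382, 0.1906]
orientation: [0.001, 0.026, 1.0, 0.0]
wrist_force: [5.7, 2.3, 0.7]
finger_gap: 0.0241
grip_force: 20.4
```

A hard stop at about 0.48 rad, so column 2 is empty. I put its lever back home.

>>> apply_moves([
  {"xyz": [-8, -0.5, -3.5], "turn": [0, 0, 0], "grip": 0.25},
  {"xyz": [-18, -0.5, -8], "turn": [0, 0, 0], "grip": 0.25},
  {"xyz": [-32, -0.5, -13], "turn": [0, 0, 0], "grip": 0.25},
  {"xyz": [-46, -0.5, -16.5], "turn": [0, 0, 0], "grip": 0.25},
  {"xyz": [-60, -0.5, -19], "turn": [0, 0, 0], "grip": 0.25},
  {"xyz": [-69, -0.5, -20], "turn": [0, 0, 0], "grip": 0.25},
  {"xyz": [-74, -0.5, -20], "turn": [0, 0, 0], "grip": 0.25},
  {"xyz": [-77, -0.5, -20], "turn": [0, 0, 0], "grip": 0.25},
  {"xyz": [-78.5, -0.5, -20], "turn": [0, 0, 0], "grip": 0.25},
  {"xyz": [-78.5, -0.5, -20], "turn": [0, 0, 0], "grip": 0.25},
  {"xyz": [-78.5, -0.5, -20], "turn": [0, 0, 0], "grip": 0.25},
])

```text
clock: 13.82
tcp_pos: [0.5734, -0.0423, 0.2096]
orientation: [-0.001, 0.026, 1.0, 0.0]
wrist_force: [-2.2, 4.3, -0.3]
finger_gap: 0.0245
grip_force: 20.6
```

>>> apply_moves([
  {"xyz": [-1, 0, 0], "turn": [0, 0, 0], "grip": 0.25},
  {"xyz": [-2.5, 0, 0], "turn": [0, 0, 0], "grip": 0.25},
  {"xyz": [-2.5, 0, 0], "turn": [0, 0, 0], "grip": 0.25},
  {"xyz": [-2.5, 0, 0], "turn": [0, 0, 0], "grip": 0.25},
])

```text
clock: 14.15
tcp_pos: [0.5735, -0.0423, 0.2095]
orientation: [-0.004, 0.026, 1.0, 0.0]
wrist_force: [-10.5, 5.9, 2.4]
finger_gap: 0.0246
grip_force: 20.8
```

>>> apply_moves([
  {"xyz": [0, 0, 0], "turn": [0, 0, 0], "grip": 0.5},
  {"xyz": [0, 0, 0], "turn": [0, 0, 0], "grip": 0.5},
  {"xyz": [2.5, 0, 0], "turn": [0, 0, 0], "grip": 0.5},
  {"xyz": [2.5, 0, -30], "turn": [0, 0, 0], "grip": 0.5},
  {"xyz": [2.5, 0, -60], "turn": [0, 0, 0], "grip": 0.5},
  {"xyz": [2.5, 0, -60], "turn": [0, 0, 0], "grip": 0.5},
  {"xyz": [2.5, -32, -60], "turn": [0, 0, 0], "grip": 0.5},
  {"xyz": [2.5, -65, -60], "turn": [0, 0, 0], "grip": 0.5},
  {"xyz": [2.5, -65, -60], "turn": [0, 0, 0], "grip": 0.5},
  {"xyz": [2.5, -65, -60], "turn": [0, 0, 0], "grip": 0.5},
])

```text
clock: 14.98
tcp_pos: [0.5716, -0.1097, 0.2704]
orientation: [0.001, 0.028, 1.0, -0.0]
wrist_force: [-0.2, 0.7, -0.2]
finger_gap: 0.0424
grip_force: 0.0
```

>>> apply_moves([
  {"xyz": [1.3, 3.5, 0], "turn": [0, 0, 0], "grip": 0.5},
  {"xyz": [1.3, 3.5, 30], "turn": [0, 0, 0], "grip": 0.5},
  {"xyz": [1.3, 3.5, 60], "turn": [0, 0, 0], "grip": 0.5},
  {"xyz": [1.3, 3.5, 60], "turn": [0, 0, 0], "grip": 0.5},
  {"xyz": [1.3, 3.5, 60], "turn": [0, 0, 0], "grip": 0.5},
  {"xyz": [1.3, 3.5, 60], "turn": [0, 0, 0], "grip": 0.25},
  {"xyz": [1.3, 3.5, 60], "turn": [0, 0, 0], "grip": 0.25},
  {"xyz": [1.3, 3.5, 60], "turn": [0, 0, 0], "grip": 0.25},
  {"xyz": [1.3, 3.5, 60], "turn": [0, 0, 0], "grip": 0.25},
])

```text
clock: 15.73
tcp_pos: [0.5709, -0.106, 0.2124]
orientation: [0.001, 0.026, 1.0, -0.002]
wrist_force: [-2.3, -5.7, -1.7]
finger_gap: 0.0248
grip_force: 19.9
```

>>> apply_moves([
  {"xyz": [2.5, -1, 0], "turn": [0, 0, 0], "grip": 0.25},
  {"xyz": [5, -1, 0], "turn": [0, 0, 0], "grip": 0.25},
  {"xyz": [8, -1, 0], "turn": [0, 0, 0], "grip": 0.25},
  {"xyz": [11, -1, 0.5], "turn": [0, 0, 0], "grip": 0.25},
  {"xyz": [13, -1, 0.5], "turn": [0, 0, 0], "grip": 0.25},
  {"xyz": [13, -1, 0.5], "turn": [0, 0, 0], "grip": 0.25},
])

```text
clock: 16.23
tcp_pos: [0.5578, -0.1053, 0.2117]
orientation: [0.002, 0.026, 1.0, -0.001]
wrist_force: [0.7, -5.5, 6.6]
finger_gap: 0.0245
grip_force: 20.4
```

>>> apply_moves([
  {"xyz": [6, -1, 0], "turn": [0, 0, 0], "grip": 0.25},
  {"xyz": [12, -1, 1], "turn": [0, 0, 0], "grip": 0.25},
  {"xyz": [18, -1, 2], "turn": [0, 0, 0], "grip": 0.25},
  {"xyz": [25, -1, 3.7], "turn": [0, 0, 0], "grip": 0.25},
  {"xyz": [32, -1, 5.7], "turn": [0, 0, 0], "grip": 0.25},
  {"xyz": [38, -1, 7.5], "turn": [0, 0, 0], "grip": 0.25},
  {"xyz": [44, -1, 9.8], "turn": [0, 0, 0], "grip": 0.25},
  {"xyz": [49, -1, 12], "turn": [0, 0, 0], "grip": 0.25},
  {"xyz": [52, -1, 13], "turn": [0, 0, 0], "grip": 0.25},
  {"xyz": [52, -1, 13], "turn": [0, 0, 0], "grip": 0.25},
])

```text
clock: 17.07
tcp_pos: [0.5035, -0.1024, 0.1962]
orientation: [-0.001, 0.026, 1.0, 0.0]
wrist_force: [-2.8, -1.6, 3.3]
finger_gap: 0.0241
grip_force: 20.6
```

>>> apply_moves([
  {"xyz": [2, 0, 0.8], "turn": [0, 0, 0], "grip": 0.25},
  {"xyz": [4, 0, 1.7], "turn": [0, 0, 0], "grip": 0.25},
  {"xyz": [5, 0, 2.2], "turn": [0, 0, 0], "grip": 0.25},
  {"xyz": [5, 0, 2.2], "turn": [0, 0, 0], "grip": 0.25},
])

```text
clock: 17.4
tcp_pos: [0.5, -0.1023, 0.1944]
orientation: [-0.0, 0.026, 1.0, 0.0]
wrist_force: [-0.7, 0.9, 3.5]
finger_gap: 0.0245
grip_force: 20.6
```

>>> apply_moves([
  {"xyz": [1.3, 0, 0.6], "turn": [0, 0, 0], "grip": 0.25},
  {"xyz": [2.6, 0, 1.3], "turn": [0, 0, 0], "grip": 0.25},
  {"xyz": [2.6, 0, 1.3], "turn": [0, 0, 0], "grip": 0.25},
])

```text
clock: 17.65
tcp_pos: [0.4974, -0.1022, 0.193]
orientation: [-0.0, 0.026, 1.0, 0.0]
wrist_force: [-0.3, 0.7, 3.7]
finger_gap: 0.0246
grip_force: 20.6
```

>>> apply_moves([
  {"xyz": [1.3, 0, 0.6], "turn": [0, 0, 0], "grip": 0.25},
  {"xyz": [2.6, 0, 1.3], "turn": [0, 0, 0], "grip": 0.25},
  {"xyz": [2.6, 0, 1.3], "turn": [0, 0, 0], "grip": 0.25},
])

```text
clock: 17.9
tcp_pos: [0.4953, -0.1021, 0.1919]
orientation: [0.0, 0.026, 1.0, 0.0]
wrist_force: [1.0, 0.7, 2.7]
finger_gap: 0.0245
grip_force: 20.6
```

>>> apply_moves([
  {"xyz": [0.8, 0, 0.4], "turn": [0, 0, 0], "grip": 0.25},
  {"xyz": [1.6, 0, 0.8], "turn": [0, 0, 0], "grip": 0.25},
  {"xyz": [1.6, 0, 0.8], "turn": [0, 0, 0], "grip": 0.25},
])

```text
clock: 18.15
tcp_pos: [0.4945, -0.1021, 0.1915]
orientation: [0.001, 0.026, 1.0, 0.0]
wrist_force: [4.6, 2.5, 2.4]
finger_gap: 0.0241
grip_force: 20.6
```

Same hard stop at the same throw, so column 3 is empty too. I take it home.

>>> apply_moves([
  {"xyz": [-8, -0.5, -3.5], "turn": [0, 0, 0], "grip": 0.25},
  {"xyz": [-18, -0.5, -8], "turn": [0, 0, 0], "grip": 0.25},
  {"xyz": [-32, -0.5, -13], "turn": [0, 0, 0], "grip": 0.25},
  {"xyz": [-46, -0.5, -16.5], "turn": [0, 0, 0], "grip": 0.25},
  {"xyz": [-60, -0.5, -19], "turn": [0, 0, 0], "grip": 0.25},
  {"xyz": [-69, -0.5, -20], "turn": [0, 0, 0], "grip": 0.25},
  {"xyz": [-74, -0.5, -20], "turn": [0, 0, 0], "grip": 0.25},
  {"xyz": [-77, -0.5, -20], "turn": [0, 0, 0], "grip": 0.25},
  {"xyz": [-79, -0.5, -20], "turn": [0, 0, 0], "grip": 0.25},
  {"xyz": [-79, -0.5, -20], "turn": [0, 0, 0], "grip": 0.25},
  {"xyz": [-79, -0.5, -20], "turn": [0, 0, 0], "grip": 0.25},
])

```text
clock: 19.07
tcp_pos: [0.5707, -0.1062, 0.2103]
orientation: [-0.002, 0.026, 1.0, 0.001]
wrist_force: [-3.5, 2.8, -1.5]
finger_gap: 0.0243
grip_force: 20.6
```

>>> apply_moves([
  {"xyz": [-1, 0, 0], "turn": [0, 0, 0], "grip": 0.25},
  {"xyz": [-2, 0, 0], "turn": [0, 0, 0], "grip": 0.25},
  {"xyz": [-2, 0, 0], "turn": [0, 0, 0], "grip": 0.25},
  {"xyz": [-2, 0, 0], "turn": [0, 0, 0], "grip": 0.25},
])

```text
clock: 19.4
tcp_pos: [0.5711, -0.1062, 0.2102]
orientation: [-0.003, 0.026, 1.0, 0.001]
wrist_force: [-8.2, 3.7, 0.5]
finger_gap: 0.0242
grip_force: 20.7
```

>>> apply_moves([
  {"xyz": [0, 0, 0], "turn": [0, 0, 0], "grip": 0.5},
  {"xyz": [0, 0, 0], "turn": [0, 0, 0], "grip": 0.5},
  {"xyz": [2, 0, 0], "turn": [0, 0, 0], "grip": 0.5},
  {"xyz": [2, 0, -30], "turn": [0, 0, 0], "grip": 0.5},
  {"xyz": [2, 0, -60], "turn": [0, 0, 0], "grip": 0.5},
  {"xyz": [2, 0, -60], "turn": [0, 0, 0], "grip": 0.5},
  {"xyz": [2, -32, -60], "turn": [0, 0, 0], "grip": 0.5},
  {"xyz": [2, -62, -60], "turn": [0, 0, 0], "grip": 0.5},
  {"xyz": [2, -62, -60], "turn": [0, 0, 0], "grip": 0.5},
  {"xyz": [2, -62, -60], "turn": [0, 0, 0], "grip": 0.5},
])

```text
clock: 20.23
tcp_pos: [0.5693, -0.1705, 0.2712]
orientation: [0.001, 0.027, 1.0, -0.0]
wrist_force: [-0.4, 0.4, -0.4]
finger_gap: 0.0424
grip_force: 0.0
```

>>> apply_moves([
  {"xyz": [1.3, 0, 0], "turn": [0, 0, 0], "grip": 0.5},
  {"xyz": [1.3, 0, 30], "turn": [0, 0, 0], "grip": 0.5},
  {"xyz": [1.3, 0, 60], "turn": [0, 0, 0], "grip": 0.5},
  {"xyz": [1.3, 0, 60], "turn": [0, 0, 0], "grip": 0.5},
  {"xyz": [1.3, 0, 60], "turn": [0, 0, 0], "grip": 0.5},
  {"xyz": [1.3, 0, 60], "turn": [0, 0, 0], "grip": 0.25},
  {"xyz": [1.3, 0, 60], "turn": [0, 0, 0], "grip": 0.25},
  {"xyz": [1.3, 0, 60], "turn": [0, 0, 0], "grip": 0.25},
  {"xyz": [1.3, 0, 60], "turn": [0, 0, 0], "grip": 0.25},
])

```text
clock: 20.98
tcp_pos: [0.5686, -0.17, 0.2133]
orientation: [0.001, 0.026, 1.0, -0.002]
wrist_force: [-2.5, -4.6, 2.5]
finger_gap: 0.0244
grip_force: 20.1
```

>>> apply_moves([
  {"xyz": [2.5, 0, 0], "turn": [0, 0, 0], "grip": 0.25},
  {"xyz": [5, 0, 0], "turn": [0, 0, 0], "grip": 0.25},
  {"xyz": [8, 0, 0], "turn": [0, 0, 0], "grip": 0.25},
  {"xyz": [11, 0, 0.5], "turn": [0, 0, 0], "grip": 0.25},
  {"xyz": [13, 0, 0.5], "turn": [0, 0, 0], "grip": 0.25},
  {"xyz": [13, 0, 0.5], "turn": [0, 0, 0], "grip": 0.25},
])

```text
clock: 21.48
tcp_pos: [0.556, -0.1693, 0.2128]
orientation: [0.002, 0.026, 1.0, -0.001]
wrist_force: [-0.0, -5.2, 2.7]
finger_gap: 0.0244
grip_force: 20.1
```

>>> apply_moves([
  {"xyz": [6, -1, 0], "turn": [0, 0, 0], "grip": 0.25},
  {"xyz": [12, -1, 1], "turn": [0, 0, 0], "grip": 0.25},
  {"xyz": [18, -1, 2], "turn": [0, 0, 0], "grip": 0.25},
  {"xyz": [25, -1, 3.7], "turn": [0, 0, 0], "grip": 0.25},
  {"xyz": [32, -1, 5.7], "turn": [0, 0, 0], "grip": 0.25},
  {"xyz": [38, -1, 7.5], "turn": [0, 0, 0], "grip": 0.25},
  {"xyz": [44, -1, 9.8], "turn": [0, 0, 0], "grip": 0.25},
  {"xyz": [50, -1, 12.5], "turn": [0, 0, 0], "grip": 0.25},
  {"xyz": [55, -1, 14.5], "turn": [0, 0, 0], "grip": 0.25},
  {"xyz": [55, -1, 14.5], "turn": [0, 0, 0], "grip": 0.25},
])

```text
clock: 22.32
tcp_pos: [0.4979, -0.1661, 0.1956]
orientation: [-0.001, 0.026, 1.0, -0.0]
wrist_force: [-1.9, -4.1, 2.3]
finger_gap: 0.0247
grip_force: 20.6
```

>>> apply_moves([
  {"xyz": [1.5, 0, 0.8], "turn": [0, 0, 0], "grip": 0.25},
  {"xyz": [3, 0, 1.5], "turn": [0, 0, 0], "grip": 0.25},
  {"xyz": [4, 0, 2], "turn": [0, 0, 0], "grip": 0.25},
  {"xyz": [4, 0, 2], "turn": [0, 0, 0], "grip": 0.25},
])

```text
clock: 22.65
tcp_pos: [0.4953, -0.166, 0.1942]
orientation: [-0.0, 0.026, 1.0, -0.0]
wrist_force: [-2.4, -3.9, 5.2]
finger_gap: 0.0244
grip_force: 20.7
```

Δ is 73.3 mm; the stop would come at about 76.

>>> apply_moves([
  {"xyz": [1, -0.5, 0.4], "turn": [0, 0, 0], "grip": 0.25},
  {"xyz": [2, -0.5, 0.8], "turn": [0, 0, 0], "grip": 0.25},
  {"xyz": [3, -0.5, 1.2], "turn": [0, 0, 0], "grip": 0.25},
  {"xyz": [3, -0.5, 1.2], "turn": [0, 0, 0], "grip": 0.25},
])

```text
clock: 22.98
tcp_pos: [0.4925, -0.1659, 0.1927]
orientation: [-0.0, 0.026, 1.0, 0.0]
wrist_force: [0.4, -2.5, 3.6]
finger_gap: 0.0249
grip_force: 20.7
```

>>> apply_moves([
  {"xyz": [0.8, 0, 0.3], "turn": [0, 0, 0], "grip": 0.25},
  {"xyz": [1.6, 0, 0.7], "turn": [0, 0, 0], "grip": 0.25},
  {"xyz": [1.6, 0, 0.7], "turn": [0, 0, 0], "grip": 0.25},
])

```text
clock: 23.23
tcp_pos: [0.4911, -0.1658, 0.192]
orientation: [-0.0, 0.026, 1.0, 0.0]
wrist_force: [0.6, -1.3, 1.3]
finger_gap: 0.0245
grip_force: 20.6
```

>>> apply_moves([
  {"xyz": [0.8, 0, 0.4], "turn": [0, 0, 0], "grip": 0.25},
  {"xyz": [1.6, 0, 0.9], "turn": [0, 0, 0], "grip": 0.25},
  {"xyz": [2.4, 0, 1.4], "turn": [0, 0, 0], "grip": 0.25},
  {"xyz": [2.4, 0, 1.4], "turn": [0, 0, 0], "grip": 0.25},
])

```text
clock: 23.57
tcp_pos: [0.4886, -0.1658, 0.1906]
orientation: [-0.0, 0.026, 1.0, 0.0]
wrist_force: [1.1, -0.6, 0.9]
finger_gap: 0.0246
grip_force: 20.6
```

Free past 0.48, so column 4 holds the second capsule. I pull it all the way.

>>> apply_moves([
  {"xyz": [3, 0, 2], "turn": [0, 0, 0], "grip": 0.25},
  {"xyz": [6, 0, 3.8], "turn": [0, 0, 0], "grip": 0.25},
  {"xyz": [9.2, 0, 6], "turn": [0, 0, 0], "grip": 0.25},
  {"xyz": [13, 0, 8.8], "turn": [0, 0, 0], "grip": 0.25},
  {"xyz": [16.7, 0, 11.5], "turn": [0, 0, 0], "grip": 0.25},
  {"xyz": [20.3, 0, 14.4], "turn": [0, 0, 0], "grip": 0.25},
  {"xyz": [23.9, 0, 17.4], "turn": [0, 0, 0], "grip": 0.25},
  {"xyz": [27.3, 0, 20.6], "turn": [0, 0, 0], "grip": 0.25},
  {"xyz": [30.7, 0, 23.8], "turn": [0, 0, 0], "grip": 0.25},
  {"xyz": [30.7, 0, 23.8], "turn": [0, 0, 0], "grip": 0.25},
])

```text
clock: 24.4
tcp_pos: [0.4569, -0.1641, 0.1661]
orientation: [-0.001, 0.026, 1.0, 0.0]
wrist_force: [-0.7, 2.0, -1.0]
finger_gap: 0.0244
grip_force: 20.7
```

>>> apply_moves([
  {"xyz": [1.3, 0, 1.3], "turn": [0, 0, 0], "grip": 0.25},
  {"xyz": [2.6, 0, 2.6], "turn": [0, 0, 0], "grip": 0.25},
  {"xyz": [4, 0, 4], "turn": [0, 0, 0], "grip": 0.25},
  {"xyz": [4, 0, 4], "turn": [0, 0, 0], "grip": 0.25},
])

```text
clock: 24.73
tcp_pos: [0.4539, -0.164, 0.1629]
orientation: [-0.0, 0.026, 1.0, 0.0]
wrist_force: [-1.3, 2.4, 1.8]
finger_gap: 0.0248
grip_force: 20.9
```

>>> apply_moves([
  {"xyz": [1, 0, 1], "turn": [0, 0, 0], "grip": 0.25},
  {"xyz": [2, 0, 2], "turn": [0, 0, 0], "grip": 0.25},
  {"xyz": [3, 0, 3], "turn": [0, 0, 0], "grip": 0.25},
  {"xyz": [3, 0, 3], "turn": [0, 0, 0], "grip": 0.25},
])

```text
clock: 25.07
tcp_pos: [0.4512, -0.1639, 0.1598]
orientation: [0.0, 0.026, 1.0, 0.0]
wrist_force: [0.1, 2.7, 2.5]
finger_gap: 0.0246
grip_force: 20.9
```

>>> apply_moves([
  {"xyz": [0.8, 0, 0.8], "turn": [0, 0, 0], "grip": 0.25},
  {"xyz": [1.5, 0, 1.5], "turn": [0, 0, 0], "grip": 0.25},
  {"xyz": [1.5, 0, 1.5], "turn": [0, 0, 0], "grip": 0.25},
])

```text
clock: 25.32
tcp_pos: [0.4503, -0.1639, 0.1589]
orientation: [0.001, 0.026, 1.0, 0.0]
wrist_force: [1.7, 4.8, 4.3]
finger_gap: 0.0243
grip_force: 21.1
```

End stop reached. Lever 4 goes home.

>>> apply_moves([
  {"xyz": [-9.8, 0, -10], "turn": [0, 0, 0], "grip": 0.25},
  {"xyz": [-21.6, 0, -19.9], "turn": [0, 0, 0], "grip": 0.25},
  {"xyz": [-34.4, 0, -28.7], "turn": [0, 0, 0], "grip": 0.25},
  {"xyz": [-48, 0, -36.1], "turn": [0, 0, 0], "grip": 0.25},
  {"xyz": [-62.3, 0, -42.1], "turn": [0, 0, 0], "grip": 0.25},
  {"xyz": [-77.1, 0, -46.7], "turn": [0, 0, 0], "grip": 0.25},
  {"xyz": [-92.3, 0, -49.8], "turn": [0, 0, 0], "grip": 0.25},
  {"xyz": [-104, 0, -51], "turn": [0, 0, 0], "grip": 0.25},
  {"xyz": [-111, 0, -51.5], "turn": [0, 0, 0], "grip": 0.25},
  {"xyz": [-116, 0, -51.5], "turn": [0, 0, 0], "grip": 0.25},
  {"xyz": [-119, 0, -51.5], "turn": [0, 0, 0], "grip": 0.25},
  {"xyz": [-119, 0, -51.5], "turn": [0, 0, 0], "grip": 0.25},
])

```text
clock: 26.32
tcp_pos: [0.5689, -0.1702, 0.2098]
orientation: [0.0, 0.026, 1.0, 0.0]
wrist_force: [0.1, 2.5, 1.1]
finger_gap: 0.0246
grip_force: 21.5
```

>>> apply_moves([
  {"xyz": [-1, 0, 0], "turn": [0, 0, 0], "grip": 0.25},
  {"xyz": [-2, 0, 0], "turn": [0, 0, 0], "grip": 0.25},
  {"xyz": [-2, 0, 0], "turn": [0, 0, 0], "grip": 0.25},
  {"xyz": [-2, 0, 0], "turn": [0, 0, 0], "grip": 0.25},
])

```text
clock: 26.65
tcp_pos: [0.57, -0.1702, 0.2098]
orientation: [-0.0, 0.026, 1.0, 0.0]
wrist_force: [-1.7, 1.8, 0.3]
finger_gap: 0.0241
grip_force: 21.4
```

>>> apply_moves([
  {"xyz": [-1, 0, 0], "turn": [0, 0, 0], "grip": 0.25},
  {"xyz": [-2.5, 0, 0], "turn": [0, 0, 0], "grip": 0.25},
  {"xyz": [-2.5, 0, 0], "turn": [0, 0, 0], "grip": 0.25},
  {"xyz": [-2.5, 0, 0], "turn": [0, 0, 0], "grip": 0.25},
])

```text
clock: 26.98
tcp_pos: [0.5709, -0.1703, 0.2097]
orientation: [-0.002, 0.026, 1.0, 0.0]
wrist_force: [-7.6, 2.3, 3.1]
finger_gap: 0.0248
grip_force: 21.5
```

>>> apply_moves([
  {"xyz": [0, 0, 0], "turn": [0, 0, 0], "grip": 0.5},
  {"xyz": [0, 0, 0], "turn": [0, 0, 0], "grip": 0.5},
  {"xyz": [2.5, 0, 0], "turn": [0, 0, 0], "grip": 0.5},
  {"xyz": [2.5, 0, -30], "turn": [0, 0, 0], "grip": 0.5},
  {"xyz": [2.5, 0, -65], "turn": [0, 0, 0], "grip": 0.5},
  {"xyz": [40, 0, -80], "turn": [0, 0, 0], "grip": 0.5},
  {"xyz": [70, 30, -80], "turn": [0, 0, 0], "grip": 0.5},
  {"xyz": [95, 60, -80], "turn": [0, 0, 0], "grip": 0.5},
  {"xyz": [95, 100, -80], "turn": [0, 0, 0], "grip": 0.5},
  {"xyz": [95, 140, -80], "turn": [0, 0, 0], "grip": 0.5},
  {"xyz": [95, 180, -80], "turn": [0, 0, 0], "grip": 0.5},
  {"xyz": [95, 220, -80], "turn": [0, 0, 0], "grip": 0.5},
])

```text
clock: 27.98
tcp_pos: [0.4897, 0.0556, 0.2908]
orientation: [0.001, 0.026, 1.0, -0.0]
wrist_force: [0.8, -0.0, 0.6]
finger_gap: 0.0426
grip_force: 0.0
```

>>> apply_moves([
  {"xyz": [0, 40, 0], "turn": [0, 0, 0], "grip": 0.5},
  {"xyz": [0, 80, 0], "turn": [0, 0, 0], "grip": 0.5},
  {"xyz": [0, 120, 0], "turn": [0, 0, 0], "grip": 0.5},
  {"xyz": [0, 160, 0], "turn": [0, 0, 0], "grip": 0.5},
  {"xyz": [0, 200, 0], "turn": [0, 0, 0], "grip": 0.5},
  {"xyz": [0, 200, 0], "turn": [0, 0, 0], "grip": 0.5},
  {"xyz": [0, 200, 0], "turn": [0, 0, 0], "grip": 0.5},
])

```text
clock: 28.57
tcp_pos: [0.4999, 0.2561, 0.2898]
orientation: [0.0, 0.024, 1.0, -0.0]
wrist_force: [-0.3, -0.5, -0.0]
finger_gap: 0.0426
grip_force: 0.0
```

```bash
python3 - <<'E'
from h import *
c=imaging.read_camera('side'); a=c['color'][110:240,190:370]
t=imaging.read_camera('top'); b=t['color'][170:260,200:340]
cv2.imwrite('pics/s5.png',np.hstack([cv2.resize(a,(400,289),interpolation=cv2.INTER_CUBIC),cv2.resize(b,(400,289),interpolation=cv2.INTER_CUBIC)]))
for n,q in(('top',t),('side',c)):
    W=pts(q); x,y,z=W[...,0],W[...,1],W[...,2]
    kk=(x>.4)&(x<.62)&(y>-.22)&(y<.08)&(q['color'].max(2)<60)&(z>.15)&(z<.245)
    k=cv2.connectedComponentsWithStats(kk.astype(np.uint8))
    for i in range(1,k[0]):
        if k[2][i,4]>=8: print(n,'knob',np.round(np.median(W[k[1]==i],0),3))
    lo=(x>.50)&(x<.58)&(y>-.2)&(y<.05)&(z>.015)&(z<.06)
    k=cv2.connectedComponentsWithStats(lo.astype(np.uint8))
    for i in range(1,k[0]):
        if k[2][i,4]>=15: print(n,'tray',k[2][i,4],np.round(k[3][i]),np.round(np.median(W[k[1]==i],0),3))
E
```

```text
top knob [0.575 0.022 0.24 ]
top knob [ 0.57  -0.042  0.239]
top knob [ 0.568 -0.105  0.24 ]
top knob [ 0.565 -0.169  0.241]
top tray 50 [241. 217.] [0.533 0.023 0.029]
top tray 50 [295. 217.] [ 0.532 -0.163  0.03 ]
side knob [ 0.566 -0.162  0.236]
side knob [ 0.571 -0.1    0.237]
side knob [ 0.575 -0.035  0.236]
side knob [0.578 0.029 0.234]
side tray 41 [277. 214.] [0.537 0.025 0.033]
```

View pics/s5.png

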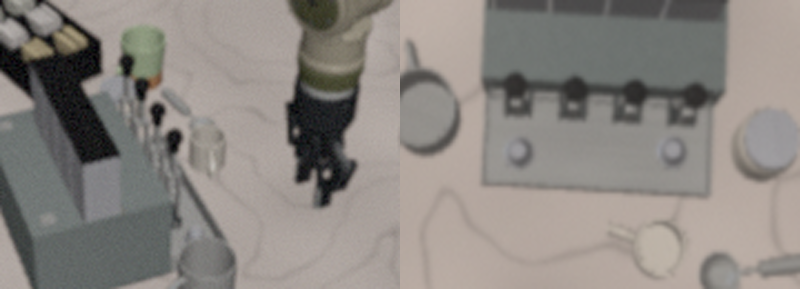

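Both capsules lie in the tray, at (518,152) and (673,152) in the top crop. All four knobs are lined up at home, and the nearby objects have not moved.

```bash
python3 -c "
from workcell import ticket
print(ticket.hand_in())"
```

```text
the job is handed in; nothing more can be done
None
```

The job is handed in: both capsules are in the tray, from the columns at y = +96 and -96 mm, all four levers are back home, and the final pictures show nothing else near the dispenser moved.

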